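# Clear the glue can and hang up the stirrup irons

### The job

Lift the glue can off its warmer by the handle and stand it wholly on the cork mat, upright all the while, so that the way to the pegs is free. Then hang every stirrup iron on the bench with its loop over a peg: the large ones on the tall stand, the small ones on the short stand, hanging freely behind the peg's turned-up tip. Leave the other things on the bench where they are.

Things in the scene. Friction and masses are not known exactly. Their poses are not given: they have to be found in the camera images.
- large1: Large stirrup iron (may be absent): steel loop standing on a rubber tread. Origin: centre of the tread's underside; z up, y along the tread (130 mm wide, 42 deep, 12 thick), x the way one looks through the loop. Arch underside 118 mm above the origin. Grip the strap eye on top: 36 mm wide (y), 12 thick (x), 128 to 164 mm above the origin. Symmetric; 10 mm bars
- large1_crown (a point): middle of the underside of the arch of this iron: rests on the peg when hung
- large2: Large stirrup iron (may be absent): steel loop standing on a rubber tread. Origin: centre of the tread's underside; z up, y along the tread (130 mm wide, 42 deep, 12 thick), x the way one looks through the loop. Arch underside 118 mm above the origin. Grip the strap eye on top: 36 mm wide (y), 12 thick (x), 128 to 164 mm above the origin. Symmetric; 10 mm bars
- large2_crown (a point): middle of the underside of the arch of this iron: rests on the peg when hung
- large3: Large stirrup iron (may be absent): steel loop standing on a rubber tread. Origin: centre of the tread's underside; z up, y along the tread (130 mm wide, 42 deep, 12 thick), x the way one looks through the loop. Arch underside 118 mm above the origin. Grip the strap eye on top: 36 mm wide (y), 12 thick (x), 128 to 164 mm above the origin. Symmetric; 10 mm bars
- large3_crown (a point): middle of the underside of the arch of this iron: rests on the peg when hung
- small1: Small stirrup iron (may be absent): steel loop standing on a rubber tread. Origin: centre of the tread's underside; z up, y along the tread (102 mm wide, 38 deep, 12 thick), x the way one looks through the loop. Arch underside 92 mm above the origin. Grip the strap eye on top: 36 mm wide (y), 12 thick (x), 102 to 138 mm above the origin. Symmetric; 10 mm bars
- small1_crown (a point): middle of the underside of the arch of this iron: rests on the peg when hung
- small2: Small stirrup iron (may be absent): steel loop standing on a rubber tread. Origin: centre of the tread's underside; z up, y along the tread (102 mm wide, 38 deep, 12 thick), x the way one looks through the loop. Arch underside 92 mm above the origin. Grip the strap eye on top: 36 mm wide (y), 12 thick (x), 102 to 138 mm above the origin. Symmetric; 10 mm bars
- small2_crown (a point): middle of the underside of the arch of this iron: rests on the peg when hung
- tall_stand: Tall peg stand, fixed. Origin: centre of the underside of its 110 x 100 x 12 mm foot, where an 18 mm post rises. One level round peg, 12 mm thick, runs from it along the stand's -x (roughly to the robot), axis 200 mm above the bench, to x = -165 mm, where a lip turns up to 22 mm above the axis (outermost x = -178). Room for three irons
- short_stand: Short peg stand, fixed. Origin: centre of the underside of its 110 x 100 x 12 mm foot, where an 18 mm post rises. One level round peg, 12 mm thick, runs from it along the stand's -x (roughly to the robot), axis 150 mm above the bench, to x = -165 mm, where a lip turns up to 22 mm above the axis (outermost x = -178). Room for three irons
- tall_stand_peg (a point): top of the tall stand's peg, half way along it
- short_stand_peg (a point): top of the short stand's peg, half way along it
- can: Lidded aluminium glue can, 84 mm across the lid, 82 mm to the top of the lid, 0.5 kg, at first on the warmer. Origin: centre of its underside, z up. A rigid handle bridges the lid: its wooden bar is 12 x 12 mm and 66 mm long along the can's x, bar centre 128 mm above the origin
- can_grip (a point): middle of the can's handle bar
- warmer: Grey glue warmer, fixed, 120 x 120 mm, round plate on top 40 mm above the bench, just in front of the tip of the tall stand's peg. Origin: centre of its underside
- mat: Cork mat, fixed, 140 x 140 x 4 mm (top 4 mm above the bench). Origin: centre of its underside, sides along its own x and y
- awl: red-handled screwdriver-like awl about 160 mm long lying on the bench between the irons; leave alone
- jar: squat amber jar with white cap, 60 mm across, 75 mm tall, at the back; leave alone
- dressing: white bottle, 60 mm across, 150 mm tall, behind the stands; leave alone
- spool: grey upright thread spool, 48 mm across, 50 mm tall, front left; leave alone
- wrench: steel wrench lying at the back right, 170 mm long; leave alone
- mallet: hammer lying at the front right, 260 mm long; leave alone
Not all that is in view belongs to the job. What is shaped like the can but blue or purple is not meant. What is shaped like the small1 but orange is not meant.

How it is judged:
By the outcome, as a careful person would: the job done as asked, in the order asked, and still so for the second after the job is handed in, with the robot touching nothing.
Of large1, large2, large3, small1, small2 only 3 to 5 are there at a start; the rules pass over those that are not, and their reading is None.
At some moment in a run one of large1, large2, large3, small1, small2, can may be knocked a few centimetres aside while the robot is not near it.
It also fails if it takes over 210 s, if anything falls off the work surface, if the arm or the gripper's body presses on something with over 40 N, if the wrist force passes 120 N, or if a joint passes its speed limit or range.

### The arm

A 6-joint arm with a two-finger parallel gripper is mounted at the origin on the work surface. World frame = base frame: x ahead of the robot, y to its left, z up, the work surface at z = 0. Lengths are in mm, angles in degrees, forces in N, time in s.
With the tool pointing down it reaches from about 350 to 850 mm from the base axis. Payload 8.1 kg.
Tool frame: the origin (TCP) lies on the centre line of the jaws, within the pads' length; the fingertips stand 14 mm ahead of it and the grasp point (between the pads) lies 5 mm behind it; z points along the fingers, y is the line along which they close (so a half turn about z gives the same grasp; the last joint's range is limited). The gripper opens to 85 mm and grips with 20 to 120 N. Pads are 22 mm wide; open, the fingers measure 114 mm over their backs; the gripper's body (76 mm by 85 mm) begins 54 mm behind the grasp point. The pads swing forward as they close: fully open they stand 13 mm farther back than shut.
Start: joints at [68.617, 7.471, 85.268, -0, 87.261, -4.893], TCP at [170.284, 575.334, 245.292] pointing down, gripper open.
Joint ranges: [-169.43, 169.43], [-51.17, 129.36], [1.28, 143.12], [-76.62, 256.62], [0, 156.53], [-152.29, 152.29]. Speed limits (degrees/s): [136.94, 136.94, 159.86, 180, 180, 180].

### API

Orientations are given as [roll, pitch, yaw] about the fixed x, y, z axes, in that order (R = Rz(yaw) Ry(pitch) Rx(roll)).
In Python, from bench import sense, snapshot, camera_info, hand_in gives the robot as it stands. The module is installed in compiled form; this text tells all that it offers.
- The arm moves only by the tool apply_moves, never from a script. Its argument "deltas" is a list of rows, each a list of 7 numbers: the shift along the tool's x, y, z scaled (see below), then the turn, a rotation vector about the tool's x, y, z scaled (see below), then the opening, from 0 (shut) to 1 (fully open). In form: [[dx, dy, dz, ax, ay, az, claw], ...]. A call has 1 to 8 rows; each row shifts and turns the commanded pose from where the row before left it, along the tool's axes as they then stand; what a row does not reach is not made up. The controller multiplies each number of a shift by 0.03 m and each number of a turn by 0.08 rad. A row lasts 1/8 s, in which the tool goes at most 62.5 mm and 10.7 degrees, less where a joint would pass 70% of its speed; a pose out of reach is approached as far as the arm can. A call with a number of a shift or a turn outside -1 to 1 is refused whole. A call with a gripper value outside its range is refused whole. The fingers move at their own pace and stop on an object; "grip_force" is the grip in N (left out, the last holds). Time passes only in rows, so rows that do not move let the fingers close. It gives the time, the measured TCP pose, the force, the opening and the grip force at its end, in the units of the state.
- sense(): the state, without advancing time (a new reading comes with each control period).
- snapshot(name): name is "side" or "top"; returns the picture (384x512x3 uint8, red, green, blue); there is no depth.
- camera_info(name): a dict with "vertical_fov" (degrees; the focal length in pixels is half the picture's height over the tangent of half this angle, whatever the lens; pixels are square), "cx", "cy" (the principal point, pixels), "k1" (the pictures are not rectified: a ray, as slopes to the right and down, at radius r is drawn at 1 + k1 r^2 times it, then the intrinsics apply), "origin" and "rotation" of the camera in the world. Camera axes: x right, y up, looking along -z (the intrinsics and any distortion apply to the point x, -y, -z); pixel columns grow to the right and rows downward; lengths in mm; the calibration is good to about 2 mm. A picture is of the moment at which its call begins. camera_info takes no time and is no camera call.
- hand_in(): hands the job in; it is judged then, once.
The state is a dict: "time": time; "joint_pos": joint angles; "qd": joint speeds; "joint_efforts": joint torques, N m; "tool_pos": TCP position; "tcp_rot": TCP orientation; "ft_force": force on the tool from outside, world axes, zero at the start; "wrist_torque": the same for the moment, N m; "finger_gap": finger opening in mm; "grip_force": force on a finger pad.
Only numpy, scipy, OpenCV 4.12 (cv2) and the standard library are available. Lean on these libraries where they do the work, as an engineer would, in place of code of your own. Each camera call takes 0.05 s, during which the arm holds its last target. There are 200 camera calls.

## Working session

There is one attempt and no reset: what is moved stays moved. The work goes in short steps, Python scripts to look and compute and a tool call to move; the robot and the scene stay as the last step left them, time stands still between calls to the robot, and variables do not carry over. Pictures are saved under pics/ and viewed, at most 14 in all, crops included, and the job is handed in when it is done.

Besides the shell and the picture viewer there is one more tool, called as name(argument=value, ...) on one line, values as JSON. apply_moves: Moves the arm, as the interface text tells. Its arguments: {"type":"object","properties":{"deltas":{"type":"array"},"grip_force":{"type":"number"}},"required":["deltas"]}

```bash
mkdir -p pics; cat > h.py <<'E'
import numpy as np, cv2
from bench import sense, snapshot, camera_info, hand_in
def snap(n,f):
    p=snapshot(n); cv2.imwrite('pics/'+f,p[:,:,::-1]); return p
def K(c):
    f=192/np.tan(np.radians(c['vertical_fov']/2)); return np.array([[f,0,c['cx']],[0,f,c['cy']],[0,0,1.]])
def ray(n,uv):
    c=camera_info(n); q=cv2.undistortPoints(np.array([[uv]],float),K(c),np.array([c['k1'],0,0,0,0.]))[0,0]
    R=np.array(c['rotation']); d=R@np.array([q[0],-q[1],-1]); return np.array(c['origin'],float),d/np.linalg.norm(d)
def onz(n,uv,z):
    o,d=ray(n,uv); return o+d*(z-o[2])/d[2]
def two(uva,uvb,a='top',b='side'):
    o1,d1=ray(a,uva);o2,d2=ray(b,uvb)
    s=np.linalg.lstsq(np.c_[d1,-d2],o2-o1,rcond=None)[0]
    p,q=o1+s[0]*d1,o2+s[1]*d2; return (p+q)/2,np.linalg.norm(p-q)
def proj(n,P):
    c=camera_info(n); v=np.array(c['rotation']).T@(np.array(P,float)-c['origin']); x,y=v[0]/-v[2],-v[1]/-v[2]
    k=1+c['k1']*(x*x+y*y); f=K(c); return np.array([f[0,0]*x*k+f[0,2],f[1,1]*y*k+f[1,2]])
E
python3 - <<'E'
from h import *
for n in('side','top'):
    snap(n,n+'0.png'); c=camera_info(n); print({k:np.round(v,3).tolist() for k,v in c.items()if k!='name'})
s=sense();print(s['tool_pos'],s['tcp_rot'],s['time'],s['finger_gap'])
for n in('side','top'):
    cv2.imwrite(f'pics/{n}0b.png',cv2.resize(cv2.imread(f'pics/{n}0.png'),(800,600),interpolation=cv2.INTER_CUBIC))
E
```

```text
{'vertical_fov': 51.404, 'cx': 259.232, 'cy': 190.546, 'k1': -0.025, 'origin': [-563.688, -492.962, 1047.407], 'rotation': [50.854, -1.145, -66.167]}
{'vertical_fov': 50.221, 'cx': 257.485, 'cy': 191.091, 'k1': 0.051, 'origin': [228.168, -42.909, 1380.098], 'rotation': [12.456, 0.359, -93.098]}
[170.13702695 574.89871057 244.35133744] [-1.79906895e+02 -7.30542547e-03  1.63508790e+02] 0.1 85.47183261879786
```

View pics/side0b.png

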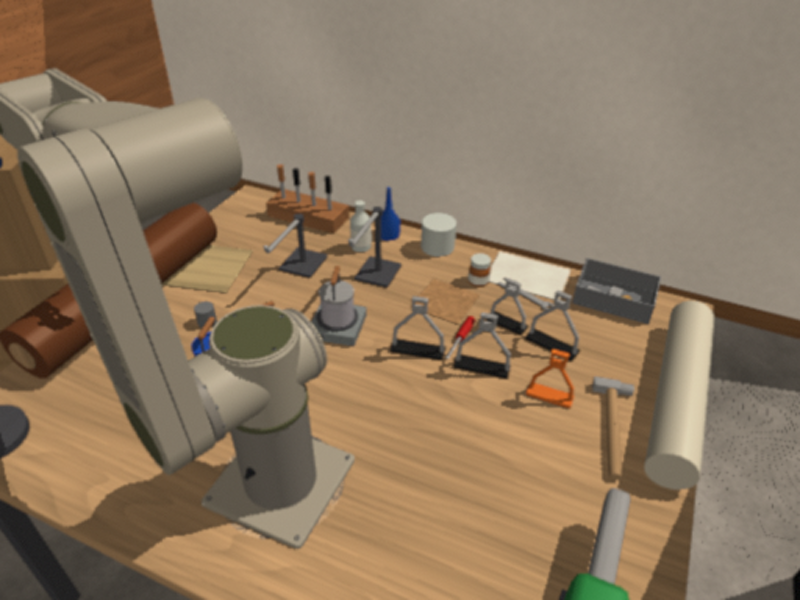

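View pics/top0b.png

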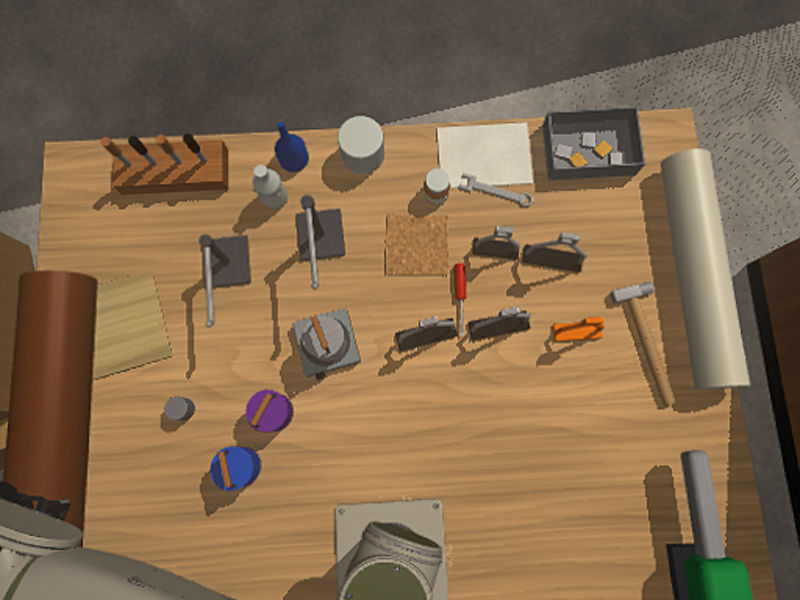

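The side view shows four steel irons (800-scale: about 418,330; 482,345; 512,305; 552,325), an orange decoy, the can on its warmer at (338,310) and the stands at (300,240) and (378,240). The top view shows the same things and the mat at (416,245). Next I'll zoom in to read pixels.

```bash
python3 - <<'E'
s=open('h.py').read()
s=s.replace("def K(c)","from scipy.spatial.transform import Rotation as Ro\ndef RR(c): return Ro.from_euler('xyz',c['rotation'],degrees=True).as_matrix()\ndef K(c)").replace("np.array(c['rotation'])","RR(c)")
s+='''
def crop(src,dst,u0,v0,u1,v1,k):
    im=cv2.imread('pics/'+src)[v0:v1,u0:u1]; im=cv2.resize(im,None,fx=k,fy=k,interpolation=cv2.INTER_CUBIC)
    for u in range(-(-u0//20)*20,u1,20):
        cv2.line(im,((u-u0)*k,0),((u-u0)*k,6),(0,0,255),1); cv2.putText(im,str(u),((u-u0)*k-10,18),0,.4,(0,0,255))
    for v in range(-(-v0//20)*20,v1,20):
        cv2.line(im,(0,(v-v0)*k),(6,(v-v0)*k),(0,0,255),1); cv2.putText(im,str(v),(8,(v-v0)*k+4),0,.4,(0,0,255))
    cv2.imwrite('pics/'+dst,im)
'''
open('h.py','w').write(s)
from h import *
crop('top0.png','ct.png',120,115,390,250,3) if 0 else crop('top0.png','ct.png',235,130,395,240,5)
crop('side0.png','cs.png',240,170,390,270,5)
crop('top0.png','ct2.png',120,110,260,250,4)
crop('side0.png','cs2.png',165,120,315,235,5)
E
```

```text
(no output)
```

View pics/ct.png

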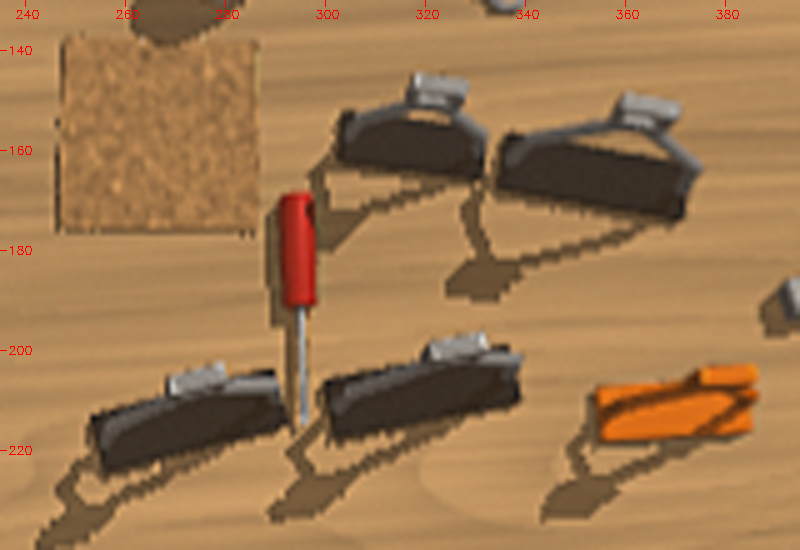

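View pics/cs.png

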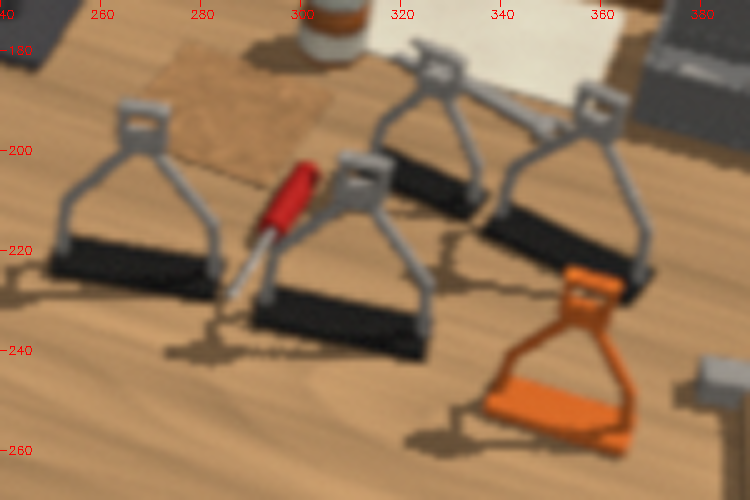

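View pics/ct2.png

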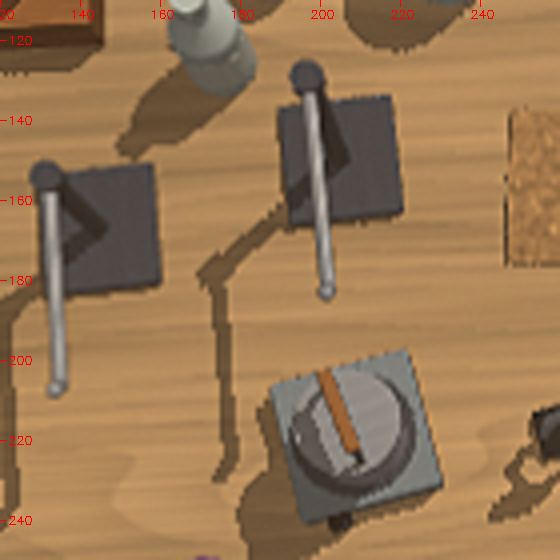

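View pics/cs2.png

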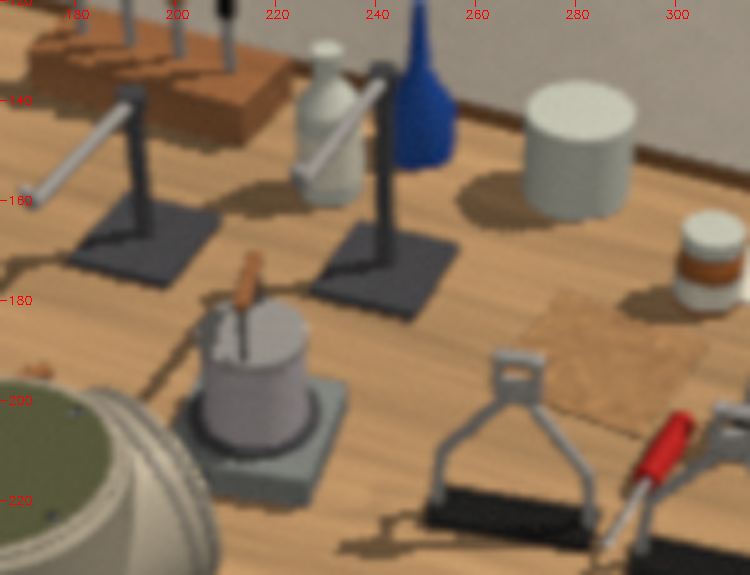

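The crops show irons A (274,215), B (326,210), C (319,160, smallest) and D (355,165) in the top view. They also show the tall stand's lip at (202,182), the short stand's lip at (134,207), the can bar's centre at (205,213) and the mat at (246–287, 138–176).

```bash
cat > m.py <<'E'
from h import *
def c(p,k,o): return ((p[0]+.5)/k-.5+o[0],(p[1]+.5)/k-.5+o[1])
t=lambda *p:c(p,5,(235,130)); s=lambda *p:c(p,5,(240,170)); t2=lambda *p:c(p,4,(120,110)); s2=lambda *p:c(p,5,(165,120))
P={'A':(t(196,372),s(144,102)),'B':(t(455,341),s(365,154)),'C':(t(440,77),s(440,48)),'D':(t(651,97),s(603,90)),
'tallTip':(t2(327,290),s2(302,175)),'tallPost':(t2(307,77),s2(382,70)),'shTip':(t2(57,388),s2(33,195)),'shPost':(t2(46,175),s2(130,90)),
'bar1':(t2(322,370),s2(255,255)),'bar2':(t2(357,458),s2(243,305)),'barmid':(t2(339.5,414),s2(248,281))}
for k,(a,b) in P.items():
    p,e=two(a,b); print(k,p.round(1),round(e,1))
im=cv2.imread('pics/top0.png').astype(int)
mask=((im.max(2)<75)&(im.max(2)-im.min(2)<30)).astype(np.uint8)
n,l,st,ce=cv2.connectedComponentsWithStats(mask)
for i in range(1,n):
    if st[i,4]<120 or st[i,1]<120 or st[i,1]>230 or not 170<ce[i][0]+60<440:continue
    v,u=np.nonzero(l==i); z=12
    pts=np.array([onz('top',(a,b),z)[:2] for a,b in zip(u,v)],np.float32)
    r=cv2.minAreaRect(pts); print(ce[i].round(),st[i,4],np.round(r[0],1),np.round(r[1],1),round(r[2],1))
q=[onz('top',t(*p),4)[:2] for p in((62,38),(258,40),(256,230),(58,232))];print(np.round(q,0).tolist(),np.mean(q,0))
print('warm',[onz('top',t2(*p),40)[:2].round().tolist() for p in((271,387),(407,351),(443,485),(308,522))])
print('tallfoot',[onz('top',t2(*p),12)[:2].round().tolist() for p in((277,107),(390,95),(403,212),(290,228))])
print('shfoot',[onz('top',t2(*p),12)[:2].round().tolist() for p in((153,163),(161,284),(45,298))])
E
python3 m.py
```

```text
A [454.8 -97.3 162.1] 0.9
B [ 465.6 -255.8  163. ] 3.1
C [ 641.  -264.   135.9] 1.8
D [ 613.3 -389.9  158.3] 0.2
tallTip [524.2 111.7 209. ] 4.8
tallPost [691.2 124.4 205.9] 1.4
shTip [471.7 321.8 161.7] 6.3
shPost [639.6 334.5 159.8] 1.6
bar1 [472.5 124.  165.4] 2.0
bar2 [403.5  97.1 175.6] 4.9
barmid [437.7 110.9 169.2] 2.6
[201. 142.] 131 [727.5 140.6] [109.1  26.4] 16.0
[140. 167.] 198 [626.5 355.8] [150.8  70.2] 41.1
[317. 159.] 268 [ 635.5 -262.9] [100.9  38.2] 79.3
[354. 165.] 412 [ 605.  -386.9] [131.3  41.2] 76.2
[319. 209.] 350 [ 463.9 -254.1] [ 45.3 128.3] 7.9
[272. 215.] 339 [452.5 -96.5] [ 45.9 128.6] 11.4
[[729.0, -24.0], [720.0, -163.0], [582.0, -152.0], [588.0, -15.0]] [654.68782496 -88.25890646]
warm [[485.0, 185.0], [509.0, 71.0], [396.0, 45.0], [372.0, 156.0]]
tallfoot [[741.0, 180.0], [746.0, 80.0], [639.0, 73.0], [630.0, 171.0]]
shfoot [[695.0, 289.0], [586.0, 282.0], [579.0, 381.0]]
```

Geometry checks out: A, B and D are large (eye about 160 high), C is small (136). The stand heights, can (bar about 169) and mat also agree with the text. Now the move helper.

```bash
cat >> h.py <<'E'
def go(x,y,z,yaw):
    s=sense(); p=s['tool_pos']; w=s['tcp_rot']; dy=(yaw-w[2]+180)%360-180; d=np.array([x,y,z])-p
    a=np.radians(yaw); c,n=np.cos(a),np.sin(a)
    print('t',round(s['time'],2),'pos',np.round(p,1),np.round(w,1),'| turn units',round(-np.radians(dy)/.08,2),'then shift units',np.round(np.array([c*d[0]+n*d[1],n*d[0]-c*d[1],-d[2]])/30,2))
E
python3 - <<'E'
from m import *
a=onz('top',t2(322,370),174);b=onz('top',t2(357,458),174);d=a-b;print('bar',a,b,(a+b)/2,np.linalg.norm(d),np.degrees(np.arctan2(d[1],d[0])))
y=180+np.degrees(np.arctan2(d[1],d[0])); m=(a+b)/2
go(m[0],m[1],260,y)
E
```

```text
A [454.8 -97.3 162.1] 0.9
B [ 465.6 -255.8  163. ] 3.1
C [ 641.  -264.   135.9] 1.8
D [ 613.3 -389.9  158.3] 0.2
tallTip [524.2 111.7 209. ] 4.8
tallPost [691.2 124.4 205.9] 1.4
shTip [471.7 321.8 161.7] 6.3
shPost [639.6 334.5 159.8] 1.6
bar1 [472.5 124.  165.4] 2.0
bar2 [403.5  97.1 175.6] 4.9
barmid [437.7 110.9 169.2] 2.6
[201. 142.] 131 [727.5 140.6] [109.1  26.4] 16.0
[140. 167.] 198 [626.5 355.8] [150.8  70.2] 41.1
[317. 159.] 268 [ 635.5 -262.9] [100.9  38.2] 79.3
[354. 165.] 412 [ 605.  -386.9] [131.3  41.2] 76.2Traceback (most recent call last):
  File "<stdin>", line 1, in <module>
  File "m.py", line 15, in <module>
    pts=np.array([onz('top',(a,b),z)[:2] for a,b in zip(u,v)],np.float32)
                  ~~~^^^^^^^^^^^^^^^
  File "h.py", line 13, in onz
    o,d=ray(n,uv); return o+d*(z-o[2])/d[2]
        ~~~^^^^^^
  File "h.py", line 10, in ray
    c=camera_info(n); q=cv2.undistortPoints(np.array([[uv]],float),K(c),np.array([c['k1'],0,0,0,0.]))[0,0]
ValueError: time passes only in moves, steps and waits
```

```bash
sed -i "s/^from bench import.*/from bench import sense, snapshot, hand_in\nimport bench, functools\ncamera_info=functools.lru_cache(bench.camera_info)/" h.py
python3 - <<'E'
from h import *
t2=lambda *p:((p[0]+.5)/4-.5+120,(p[1]+.5)/4-.5+110)
a=onz('top',t2(322,370),174);b=onz('top',t2(357,458),174);d=a-b;print('bar',a,b,(a+b)/2,np.linalg.norm(d),np.degrees(np.arctan2(d[1],d[0])))
y=180+np.degrees(np.arctan2(d[1],d[0])); m=(a+b)/2
go(m[0],m[1],260,y)
E
```

```text
bar [470.31257022 123.70749339 174.        ] [402.53861828  99.3933349  174.        ] [436.42559425 111.55041415 174.        ] 72.00338093359863 19.73563805192827
t 0.1 pos [170.1 574.9 244.4] [-179.9   -0.   163.5] | turn units -7.9 then shift units [ -3.14 -17.54  -0.52]
```

apply_moves(deltas=[[0,0,-0.1,0,0,-0.99,1],[0,0,-0.1,0,0,-0.99,1],[0,0,-0.1,0,0,-0.99,1],[0,0,-0.1,0,0,-0.99,1],[0,0,-0.1,0,0,-0.99,1],[0,0,0,0,0,-0.99,1],[0,0,0,0,0,-0.98,1],[0,0,0,0,0,-0.98,1]], grip_force=60)

```text
time: 1.1
tool_pos: [170.1, 575.1, 259.7]
tcp_rot: [-180.0, -0.0, -160.1]
ft_force: [-0.5, 0.5, -0.2]
finger_gap: 85.0
grip_force: 0.0
```

apply_moves(deltas=[[-0.18,-1,0,0,0,0,1],[-0.18,-1,0,0,0,0,1],[-0.18,-1,0,0,0,0,1],[-0.18,-1,0,0,0,0,1],[-0.18,-1,0,0,0,0,1],[-0.18,-1,0,0,0,0,1],[-0.18,-1,0,0,0,0,1],[-0.18,-1,0,0,0,0,1]])

```text
time: 2.1
tool_pos: [292.1, 362.9, 259.9]
tcp_rot: [-180.0, -0.0, -160.3]
ft_force: [0.6, 0.4, 0.2]
finger_gap: 85.5
grip_force: 0.0
```

apply_moves(deltas=[[-0.18,-1,0,0,0,0,1],[-0.18,-1,0,0,0,0,1],[-0.18,-1,0,0,0,0,1],[-0.18,-1,0,0,0,0,1],[-0.18,-1,0,0,0,0,1],[-0.18,-1,0,0,0,0,1],[-0.18,-1,0,0,0,0,1],[-0.18,-1,0,0,0,0,1]])

```text
time: 3.1
tool_pos: [413.8, 151.7, 259.9]
tcp_rot: [180.0, -0.0, -160.3]
ft_force: [1.2, 0.2, -0.1]
finger_gap: 85.5
grip_force: 0.0
```

```bash
python3 - <<'E'
from h import *
go(436.5,111.5,165,199.7)
snap('top','t1.png');snap('side','s1.png'); im=cv2.imread('pics/s1.png'); crop('s1.png','s1c.png',180,90,380,240,4)
E
```

```text
t 3.1 pos [413.8 151.7 259.9] [ 180.    -0.  -160.3] | turn units 0.0 then shift units [-0.26 -1.52  3.16]
```

View pics/s1c.png

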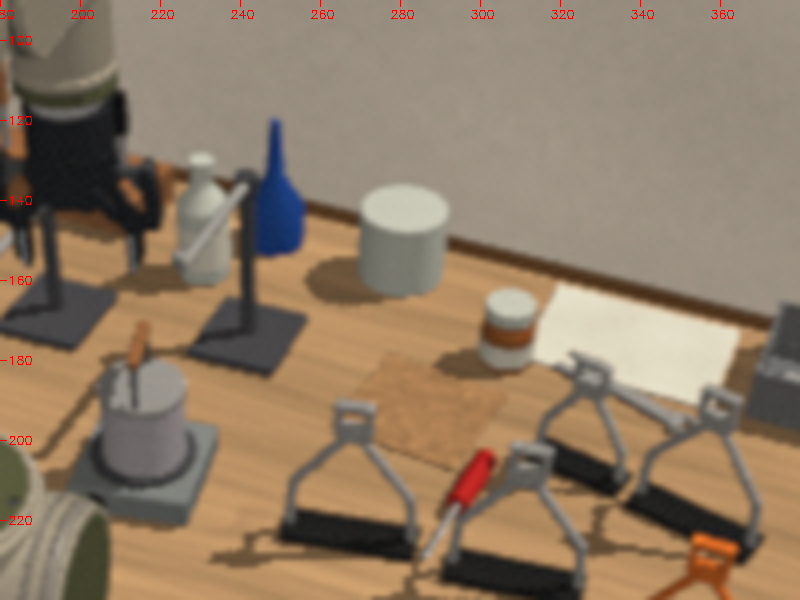

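Nothing has moved; the can's bar is still at about (214,176) in the side view. Going down to grip.

apply_moves(deltas=[[-0.13,-0.76,0,0,0,0,1],[-0.13,-0.76,0,0,0,0,1],[0,0,0,0,0,0,1],[0,0,0.8,0,0,0,1],[0,0,0.8,0,0,0,1],[0,0,0.8,0,0,0,1],[0,0,0.76,0,0,0,1],[0,0,0,0,0,0,1]])

```text
time: 4.2
tool_pos: [434.3, 113.1, 163.5]
tcp_rot: [179.9, -0.2, -160.2]
ft_force: [0.7, 0.4, 0.6]
finger_gap: 85.3
grip_force: 0.0
```

apply_moves(deltas=[[0,0,0,0,0,0,0],[0,0,0,0,0,0,0],[0,0,0,0,0,0,0],[0,0,0,0,0,0,0],[0,0,0,0,0,0,0],[0,0,0,0,0,0,0],[0,0,0,0,0,0,0],[0,0,0,0,0,0,0]])

```text
time: 5.2
tool_pos: [436.8, 112.2, 166.1]
tcp_rot: [-180.0, 0.1, -160.3]
ft_force: [0.9, -4.2, 6.5]
finger_gap: 10.7
grip_force: 60.0
```

apply_moves(deltas=[[0,0,-0.2,0,0,0,0],[0,0,-0.4,0,0,0,0],[0,0,-0.4,0,0,0,0],[0,0,0,0,0,0,0]])

```text
time: 5.7
tool_pos: [437.1, 112.6, 197.0]
tcp_rot: [-180.0, 0.1, -160.3]
ft_force: [0.4, -0.3, -5.6]
finger_gap: 10.8
grip_force: 58.6
```

apply_moves(deltas=[[0,0,-0.5,0,0,0,0],[0,0,-0.6,0,0,0,0],[0,0,-0.6,0,0,0,0],[0,0,-0.4,0,0,0,0],[0.12,-0.3,0,0,0,0,0],[0.24,-0.67,0,0,0,0,0],[0.26,-0.7,0,0,0,0,0],[0.2,-0.6,0,0,0,0,0]])

```text
time: 6.7
tool_pos: [435.6, 38.6, 257.6]
tcp_rot: [180.0, -0.1, -160.3]
ft_force: [1.0, -0.7, -6.2]
finger_gap: 10.6
grip_force: 58.8
```

apply_moves(deltas=[[0.1,-0.3,0,0,0,0,0],[-0.2,-0.25,0,0,0,0,0],[-0.4,-0.45,0,0,0,0,0],[-0.5,-0.55,0,0,0,0,0],[-0.5,-0.55,0,0,0,0,0],[-0.5,-0.55,0,0,0,0,0],[-0.5,-0.55,0,0,0,0,0],[-0.5,-0.55,0,0,0,0,0]])

```text
time: 7.7
tool_pos: [559.9, -35.5, 257.8]
tcp_rot: [180.0, -0.0, -160.2]
ft_force: [0.3, 0.9, -6.7]
finger_gap: 11.1
grip_force: 58.8
```

apply_moves(deltas=[[-0.5,-0.55,0,0,0,0,0],[-0.5,-0.55,0,0,0,0,0],[-0.5,-0.55,0,0,0,0,0],[-0.45,-0.5,0,0,0,0,0],[-0.3,-0.35,0,0,0,0,0],[-0.15,-0.17,0,0,0,0,0],[0,0,0,0,0,0,0],[0,0,0,0,0,0,0]])

```text
time: 8.7
tool_pos: [653.4, -86.3, 258.3]
tcp_rot: [180.0, -0.0, -160.3]
ft_force: [0.0, -0.4, -6.4]
finger_gap: 10.9
grip_force: 58.8
```

```bash
python3 - <<'E'
from h import *
go(655,-88,131,199.7)
snap('side','s2.png'); crop('s2.png','s2c.png',230,100,390,220,5)
E
```

```text
t 8.7 pos [653.4 -86.3 258.3] [ 180.    -0.  -160.3] | turn units 0.01 then shift units [-0.03 -0.07  4.24]
```

View pics/s2c.png

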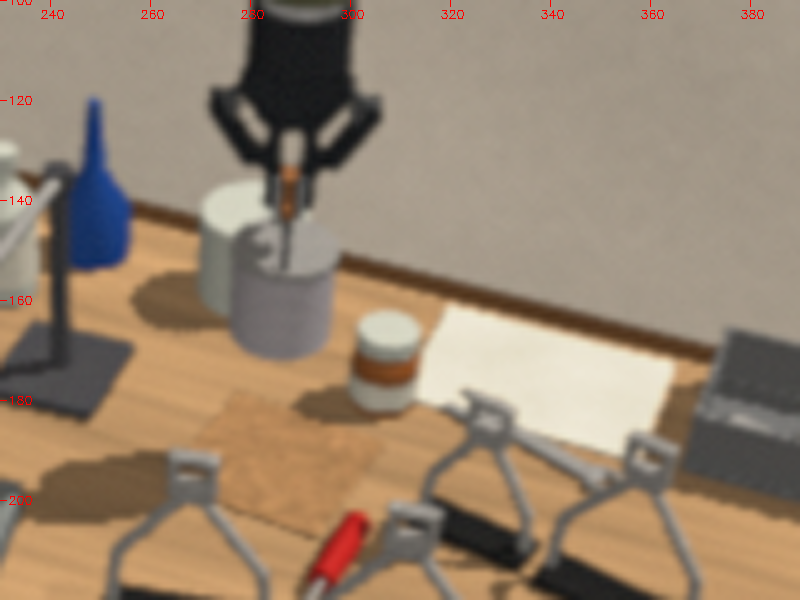

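The can hangs upright, centred at (283,150), over the mat. Lowering it.

apply_moves(deltas=[[0,0,0.4,0,0,0,0],[0,-0.05,0.7,0,0,0,0],[0,0,0.8,0,0,0,0],[0,0,0.8,0,0,0,0],[0,0,0.7,0,0,0,0],[0,0,0.5,0,0,0,0],[0,0,0.2,0,0,0,0],[0,0,0.1,0,0,0,0]])

```text
time: 9.75
tool_pos: [654.4, -88.2, 132.7]
tcp_rot: [-180.0, 0.0, -160.3]
ft_force: [1.3, -0.1, -5.2]
finger_gap: 10.5
grip_force: 58.7
```

apply_moves(deltas=[[0,0,0.04,0,0,0,0],[0,0,0.03,0,0,0,0],[0,0,0,0,0,0,0]])

```text
time: 10.12
tool_pos: [654.4, -88.2, 130.9]
tcp_rot: [-180.0, 0.0, -160.3]
ft_force: [0.3, -0.0, -6.6]
finger_gap: 10.8
grip_force: 58.7
```

apply_moves(deltas=[[0,0,0.03,0,0,0,0],[0,0,0.03,0,0,0,0],[0,0,0,0,0,0,0]])

```text
time: 10.5
tool_pos: [654.8, -88.6, 129.9]
tcp_rot: [-179.9, 0.1, -160.3]
ft_force: [-1.4, -2.7, 3.2]
finger_gap: 10.9
grip_force: 60.0
```

apply_moves(deltas=[[0,0,0,0,0,0,0.2],[0,0,0,0,0,0,0.5],[0,0,0,0,0,0,1],[0,0,0,0,0,0,1],[0,0,0,0,0,0,1],[0,0,0,0,0,0,1],[0,0,-0.3,0,0,0,1],[0,0,-0.6,0,0,0,1]])

```text
time: 11.5
tool_pos: [653.6, -88.0, 155.7]
tcp_rot: [180.0, -0.1, -160.3]
ft_force: [0.3, -0.6, 0.5]
finger_gap: 85.3
grip_force: 0.0
```

apply_moves(deltas=[[0,0,-0.9,0,0,0,1],[0,0,-1,0,0,0,1],[0,0,-0.9,0,0,0.6,1],[0,0,0,0,0,0.6,1],[0,0,0,0,0,0.6,1],[0,0,0,0,0,0,1]])

```text
time: 12.25
tool_pos: [654.5, -88.2, 241.3]
tcp_rot: [-180.0, 0.1, -168.5]
ft_force: [-0.7, -0.1, 0.2]
finger_gap: 85.5
grip_force: 0.0
```

```bash
python3 - <<'E'
from h import *
go(454,-97.3,148,191)
snap('top','t3.png'); snap('side','s3.png')
E
```

```text
t 12.25 pos [654.5 -88.2 241.3] [-1.800e+02  1.000e-01 -1.685e+02] | turn units 0.11 then shift units [6.62 0.98 3.11]
```

apply_moves(deltas=[[0.4,0.06,0,0,0,0.1,1],[0.85,0.13,0,0,0,0,1],[0.95,0.14,0,0,0,0,1],[0.95,0.14,0,0,0,0,1],[0.95,0.14,0,0,0,0,1],[0.95,0.14,0,0,0,0,1],[0.9,0.13,0,0,0,0,1],[0.65,0.1,0,0,0,0,1]])

```text
time: 13.35
tool_pos: [453.2, -97.2, 240.0]
tcp_rot: [-180.0, 0.0, -168.9]
ft_force: [-0.5, 0.0, -0.5]
finger_gap: 85.5
grip_force: 0.0
```

```bash
cat >> h.py <<'E'
def chk(f,boxes):
    a=cv2.imread('pics/side0.png',0); b=cv2.imread('pics/'+f,0)
    for n,(u0,v0,u1,v1) in boxes.items():
        r=cv2.matchTemplate(b[v0-12:v1+12,u0-12:u1+12],a[v0:v1,u0:u1],cv2.TM_CCOEFF_NORMED); _,m,_,l=cv2.minMaxLoc(r); print(n,round(m,3),l[0]-12,l[1]-12)
BX={'A':(262,188,276,202),'B':(306,199,320,213),'C':(321,176,335,192),'D':(353,185,367,200)}
E
python3 - <<'E'
from h import *
chk('s1.png',BX);chk('s3.png',BX); snap('side','s4.png'); chk('s4.png',BX)
go(454,-97.3,148,191)
E
```

```text
A 0.999 0 0
B 0.999 0 0
C 1.0 0 0
D 1.0 0 0
A 0.595 -2 0
B 0.999 0 0
C 0.999 0 0
D 0.999 0 0
A 0.594 -2 0
B 0.999 0 0
C 1.0 0 0
D 1.0 0 0
t 13.4 pos [451.9 -97.2 240. ] [-180.    -0.  -168.9] | turn units 0.01 then shift units [-0.07 -0.02  3.07]
```

```bash
python3 - <<'E'
from h import *
chk('s3.png',{'Atread':(248,215,290,232),'Aleg':(250,200,266,225)}); crop('s4.png','s4c.png',230,120,330,240,5)
E
```

```text
Atread 1.0 0 0
Aleg 0.961 0 0
```

View pics/s4c.png

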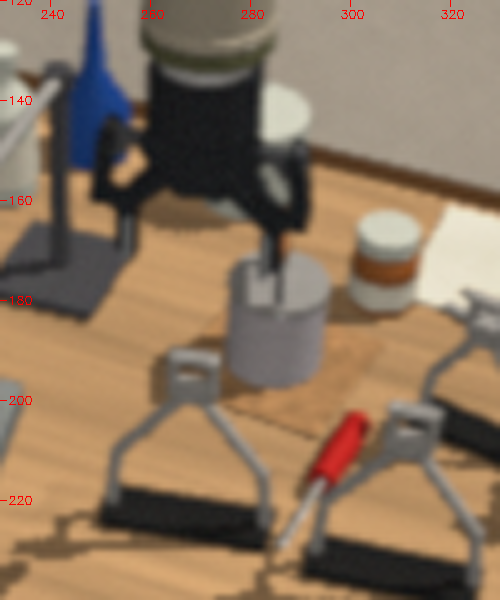

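A hasn't moved; the low score came from the can now standing behind it. The can stands on the mat at about (283,183). Gripping A.

apply_moves(deltas=[[-0.03,0,0.6,0,0,0,1],[0,0,0.9,0,0,0,1],[0,0,0.9,0,0,0,1],[0,0,0.5,0,0,0,1],[0,0,0.15,0,0,0,1],[0,0,0,0,0,0,1],[0,0,0,0,0,0,0],[0,0,0,0,0,0,0]])

```text
time: 14.4
tool_pos: [455.6, -97.2, 149.0]
tcp_rot: [-180.0, 0.1, -169.0]
ft_force: [-0.2, 0.3, 1.1]
finger_gap: 51.7
grip_force: 0.0
```

apply_moves(deltas=[[0,0,0,0,0,0,0],[0,0,0,0,0,0,0],[0,0,0,0,0,0,0],[0,0,0,0,0,0,0]])

```text
time: 14.9
tool_pos: [455.6, -97.4, 148.9]
tcp_rot: [-179.9, 0.1, -169.0]
ft_force: [0.2, -4.0, 6.3]
finger_gap: 35.0
grip_force: 60.9
```

apply_moves(deltas=[[0,0,-0.2,0,0,0,0],[0,0,-0.5,0,0,0,0],[0,0,-0.5,0,0,0,0],[0,0,-0.7,0,0,0,0],[0,0,-0.7,0,0,0,0],[0,0,-0.7,0,0,0,0],[0,0,-0.5,0,0,0,0],[0,0,0,0,0,0,0]])

```text
time: 15.9
tool_pos: [455.9, -97.2, 263.8]
tcp_rot: [-179.9, 0.2, -169.0]
ft_force: [-0.3, -0.3, -4.5]
finger_gap: 34.9
grip_force: 60.5
```

```bash
python3 - <<'E'
from h import *
snap('side','s5.png');snap('top','t5.png')
a=cv2.imread('pics/t5.png');
go(454,112,274,184.3)
crop('s5.png','s5c.png',180,90,330,210,4)
E
```

```text
t 16.0 pos [454.9 -96.9 261.6] [ 180.   -0. -169.] | turn units 1.47 then shift units [-0.49  6.95 -0.41]
```

View pics/s5c.png

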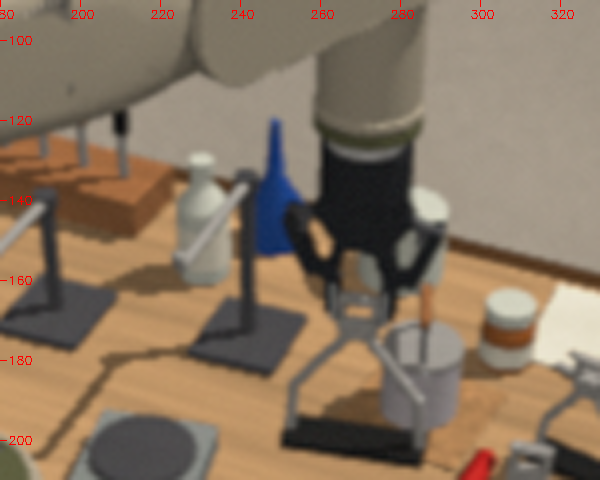

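A is held straight, its crown near (268,168) in the side view. Turning it to the peg's direction and bringing it in front of the tip.

apply_moves(deltas=[[0,0,-0.1,0,0,0.5,0],[0,0,-0.2,0,0,0.5,0],[0,0,0,0,0,0.47,0],[-0.03,0.4,0,0,0,0,0],[-0.05,0.65,0,0,0,0,0],[-0.05,0.7,0,0,0,0,0],[-0.05,0.7,0,0,0,0,0],[-0.05,0.7,0,0,0,0,0]])

```text
time: 17.0
tool_pos: [454.3, -0.7, 270.2]
tcp_rot: [180.0, -0.1, -175.6]
ft_force: [0.3, -0.3, -4.1]
finger_gap: 34.6
grip_force: 60.6
```

apply_moves(deltas=[[-0.05,0.7,0,0,0,0,0],[-0.05,0.7,0,0,0,0,0],[-0.05,0.7,0,0,0,0,0],[-0.05,0.65,0,0,0,0,0],[-0.05,0.55,0,0,0,0,0],[-0.03,0.33,0,0,0,0,0],[0,0,0,0,0,0,0],[0,0,0,0,0,0,0]])

```text
time: 18.0
tool_pos: [455.2, 106.6, 271.0]
tcp_rot: [-180.0, -0.0, -175.7]
ft_force: [0.6, -0.2, -4.7]
finger_gap: 35.2
grip_force: 60.7
```

```bash
python3 - <<'E'
from h import *
go(652.6,121.7,271,184.3)
snap('side','s6.png');snap('top','t6.png')
crop('s6.png','s6c.png',160,80,300,220,4);crop('t6.png','t6c.png',130,110,290,230,4)
a=cv2.imread('pics/s6c.png');b=cv2.imread('pics/t6c.png');h=min(a.shape[0],b.shape[0]);im=np.hstack([a[:h],b[:h]]);cv2.imwrite('pics/st6.png',cv2.resize(im,(800,int(h*800/im.shape[1]))))
E
```

```text
t 18.0 pos [455.2 106.6 271. ] [-180.    -0.  -175.7] | turn units -0.01 then shift units [-6.6   0.01  0.  ]
```

View pics/st6.png

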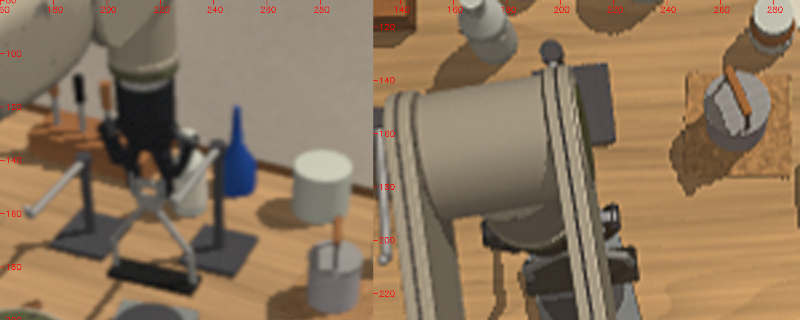

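The picture agrees with the numbers: the loop is in front of the tip, and the can is well inside the mat in the top view (267,155). Sliding A onto the peg.

apply_moves(deltas=[[-0.4,0,0,0,0,0,0],[-0.6,0,0,0,0,0,0],[-0.6,0,0,0,0,0,0],[-0.6,0,0,0,0,0,0],[-0.6,0,0,0,0,0,0],[-0.6,0,0,0,0,0,0],[-0.6,0,0,0,0,0,0],[-0.6,0,0,0,0,0,0]])

```text
time: 19.1
tool_pos: [594.1, 116.9, 270.6]
tcp_rot: [-180.0, -0.0, -175.8]
ft_force: [0.2, 0.4, -4.1]
finger_gap: 35.0
grip_force: 60.7
```

apply_moves(deltas=[[-0.6,0,0,0,0,0,0],[-0.6,0,0,0,0,0,0],[-0.5,0,0,0,0,0,0],[-0.3,0,0,0,0,0,0],[0,0,0,0,0,0,0],[0,0,0.3,0,0,0,0],[0,0,0.4,0,0,0,0],[0,0,0.2,0,0,0,0]])

```text
time: 20.1
tool_pos: [651.6, 121.7, 242.3]
tcp_rot: [-180.0, -0.1, -175.7]
ft_force: [0.3, -0.1, -3.3]
finger_gap: 34.6
grip_force: 60.7
```

```bash
python3 - <<'E'
from h import *
go(652.6,121.7,237,184.3)
print(sense()['ft_force'])
snap('side','s7.png')
crop('s7.png','s7c.png',180,90,300,190,5)
E
```

```text
t 20.1 pos [651.6 121.7 242.3] [-1.800e+02 -1.000e-01 -1.757e+02] | turn units -0.0 then shift units [-0.03 -0.    0.18]
[ 0.29887701 -0.14191665 -3.30365487]
```

View pics/s7c.png

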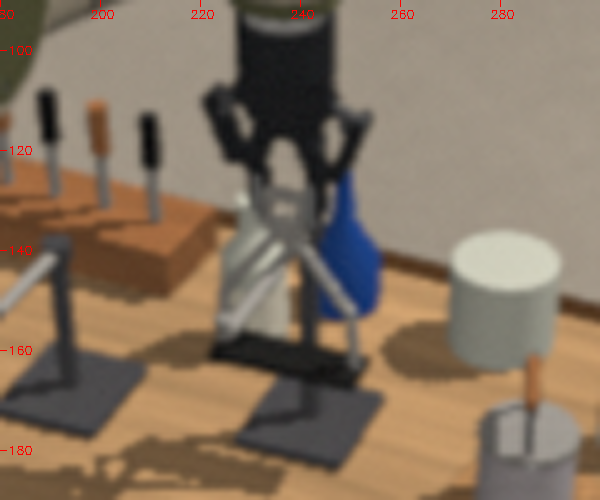

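The peg runs through the loop: its tip shows at (226,155) and the crown is at about (240,137), just above the peg. Lowering until it touches.

apply_moves(deltas=[[0,0,0.1,0,0,0,0],[0,0,0.07,0,0,0,0],[0,0,0,0,0,0,0]])

```text
time: 20.52
tool_pos: [652.7, 121.7, 239.1]
tcp_rot: [-180.0, 0.0, -175.7]
ft_force: [1.1, 1.1, -4.5]
finger_gap: 35.1
grip_force: 60.7
```

apply_moves(deltas=[[0,0,0.05,0,0,0,0],[0,0,0,0,0,0,0]])

```text
time: 20.78
tool_pos: [652.6, 121.7, 237.5]
tcp_rot: [-180.0, -0.0, -175.7]
ft_force: [-0.8, -0.6, -4.3]
finger_gap: 35.1
grip_force: 60.7
```

apply_moves(deltas=[[0,0,0.05,0,0,0,0],[0,0,0,0,0,0,0]])

```text
time: 21.02
tool_pos: [652.8, 121.8, 236.5]
tcp_rot: [180.0, 0.0, -175.7]
ft_force: [-1.1, 0.1, -1.5]
finger_gap: 35.1
grip_force: 61.2
```

apply_moves(deltas=[[0,0,0.05,0,0,0,0],[0,0,0,0,0,0,0]])

```text
time: 21.28
tool_pos: [653.0, 121.8, 236.2]
tcp_rot: [-180.0, 0.1, -175.7]
ft_force: [-3.1, -0.2, 5.1]
finger_gap: 34.9
grip_force: 62.0
```

apply_moves(deltas=[[0,0,0,0,0,0,0.5],[0,0,0,0,0,0,0.6],[0,0,0,0,0,0,1],[0,0,0,0,0,0,1],[0,0,0,0,0,0,1],[0,0,-0.5,0,0,0,1],[0,0,-0.9,0,0,-0.4,1],[0,0,-0.3,0,0,-0.4,1]])

```text
time: 22.28
tool_pos: [653.7, 121.8, 289.0]
tcp_rot: [-180.0, 0.3, -172.0]
ft_force: [-1.4, -1.2, 0.8]
finger_gap: 85.8
grip_force: 0.0
```

```bash
python3 - <<'E'
from h import *
go(465,-255,290,187.9)
E
```

```text
t 22.27 pos [653.7 121.8 289. ] [-180.     0.3 -172. ] | turn units 0.03 then shift units [  7.96 -11.58  -0.03]
```

apply_moves(deltas=[[0.3,-0.5,0,0,0,0,1],[0.6,-0.85,0,0,0,0,1],[0.65,-0.95,0,0,0,0,1],[0.65,-0.95,0,0,0,0,1],[0.65,-0.95,0,0,0,0,1],[0.65,-0.95,0,0,0,0,1],[0.65,-0.95,0,0,0,0,1],[0.65,-0.95,0,0,0,0,1]])

```text
time: 23.28
tool_pos: [537.4, -109.2, 284.1]
tcp_rot: [180.0, -0.1, -172.1]
ft_force: [-0.1, 0.5, -1.0]
finger_gap: 85.5
grip_force: 0.0
```

apply_moves(deltas=[[0.65,-0.95,0.3,0,0,0,1],[0.65,-0.95,0.5,0,0,0,1],[0.65,-0.95,0.5,0,0,0,1],[0.65,-0.9,0.3,0,0,0,1],[0.6,-0.6,0,0,0,0,1],[0,0,0,0,0,0,1],[0,0,0,0,0,0,1]])

```text
time: 24.15
tool_pos: [461.7, -249.9, 236.9]
tcp_rot: [180.0, -0.0, -172.1]
ft_force: [0.3, 0.2, 0.2]
finger_gap: 85.4
grip_force: 0.0
```

```bash
python3 - <<'E'
from h import *
go(465,-255.3,148,187.9)
snap('side','s8.png');snap('top','t8.png'); chk('s8.png',BX)
chk('s8.png',{'can':(275,160,290,175)})
crop('s8.png','s8c.png',180,80,380,240,4)
E
```

```text
t 24.15 pos [ 461.7 -249.9  236.9] [ 180.    -0.  -172.1] | turn units -0.0 then shift units [-0.08 -0.19  2.96]
A 0.598 4 -4
B 0.999 0 0
C 0.772 12 6
D 0.999 0 0
can 0.768 -12 1
```

View pics/s8c.png

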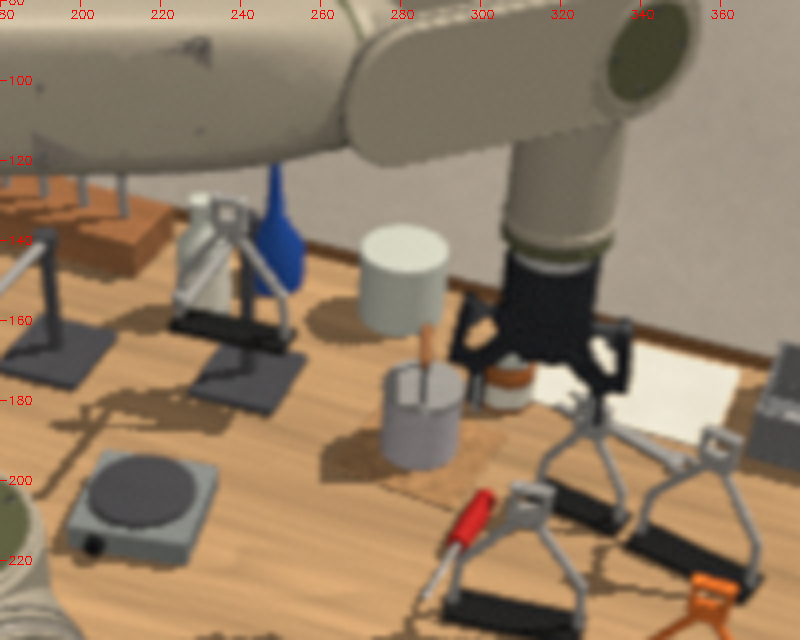

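A hangs on the tall peg behind the tip, its eye at (237,133). The can stands on the mat and B is unmoved, so I'll grip B.

apply_moves(deltas=[[-0.08,-0.19,0.4,0,0,0,1],[0,0,0.9,0,0,0,1],[0,0,0.9,0,0,0,1],[0,0,0.6,0,0,0,1],[0,0,0.16,0,0,0,1],[0,0,0,0,0,0,1],[0,0,0,0,0,0,0],[0,0,0,0,0,0,0]])

```text
time: 25.25
tool_pos: [465.9, -255.9, 149.8]
tcp_rot: [-179.9, 0.1, -172.1]
ft_force: [-0.1, -0.1, -0.2]
finger_gap: 51.7
grip_force: 0.0
```

apply_moves(deltas=[[0,0,0,0,0,0,0],[0,0,0,0,0,0,0],[0,0,0,0,0,0,0],[0,0,0,0,0,0,0]])

```text
time: 25.75
tool_pos: [465.8, -256.1, 149.6]
tcp_rot: [-179.9, 0.1, -172.1]
ft_force: [-0.1, -2.7, 5.4]
finger_gap: 35.0
grip_force: 60.9
```

apply_moves(deltas=[[0,0,-0.2,0,0,0,0],[0,0,-0.5,0,0,0,0],[0,0,-0.6,0,0,0,0],[0,0,-0.7,0,0,0,0],[0,0,-0.8,0,0,0.4,0],[0,0,-0.8,0,0,0.4,0],[0,0,-0.5,0,0,0,0],[0,0,0,0,0,0,0]])

```text
time: 26.75
tool_pos: [466.0, -255.9, 273.6]
tcp_rot: [-179.9, 0.1, -175.7]
ft_force: [0.6, -0.8, -4.0]
finger_gap: 34.8
grip_force: 60.3
```

```bash
python3 - <<'E'
from h import *
snap('top','t9.png')
print(proj('side',(652.6,121.7,252)),proj('side',(637,120.5,252)))
go(455,107,271,184.3)
E
```

```text
[237.03490893 128.18526545] [235.52614894 130.10153613]
t 26.8 pos [ 465.5 -255.5  272. ] [-180.     0.  -175.7] | turn units 0.0 then shift units [-0.56 12.08  0.03]
```

apply_moves(deltas=[[-0.02,0.4,0,0,0,0,0],[-0.04,0.7,0,0,0,0,0],[-0.04,0.9,0,0,0,0,0],[-0.04,0.9,0,0,0,0,0],[-0.04,0.9,0,0,0,0,0],[-0.04,0.9,0,0,0,0,0],[-0.04,0.9,0,0,0,0,0],[-0.04,0.9,0,0,0,0,0]])

```text
time: 27.8
tool_pos: [458.9, -58.0, 271.1]
tcp_rot: [180.0, -0.0, -175.7]
ft_force: [0.1, 0.1, -3.5]
finger_gap: 34.7
grip_force: 60.4
```

apply_moves(deltas=[[-0.04,0.9,0,0,0,0,0],[-0.04,0.9,0,0,0,0,0],[-0.04,0.9,0,0,0,0,0],[-0.04,0.9,0,0,0,0,0],[-0.04,0.8,0,0,0,0,0],[-0.03,0.6,0,0,0,0,0],[-0.03,0.4,0,0,0,0,0],[0,0.18,0,0,0,0,0]])

```text
time: 28.8
tool_pos: [454.5, 108.2, 271.4]
tcp_rot: [-180.0, -0.0, -175.7]
ft_force: [0.7, -0.7, -2.9]
finger_gap: 34.9
grip_force: 60.4
```

apply_moves(deltas=[[0,0,0,0,0,0,0],[0,0,0,0,0,0,0]])

```text
time: 29.05
tool_pos: [455.1, 106.7, 271.7]
tcp_rot: [-180.0, -0.0, -175.8]
ft_force: [0.2, -0.6, -2.9]
finger_gap: 35.2
grip_force: 60.4
```

```bash
python3 - <<'E'
from h import *
go(603.8,118,271,184.3)
E
```

```text
t 29.05 pos [455.1 106.7 271.7] [-180.    -0.  -175.8] | turn units -0.01 then shift units [-4.97  0.    0.02]
```

apply_moves(deltas=[[-0.4,0,0,0,0,0,0],[-0.7,0,0,0,0,0,0],[-0.7,0,0,0,0,0,0],[-0.7,0,0,0,0,0,0],[-0.7,0,0,0,0,0,0],[-0.7,0,0,0,0,0,0],[-0.6,0,0,0,0,0,0],[-0.3,0,0,0,0,0,0]])

```text
time: 30.05
tool_pos: [599.9, 117.5, 271.0]
tcp_rot: [-180.0, -0.0, -175.8]
ft_force: [0.3, -1.0, -3.0]
finger_gap: 34.9
grip_force: 60.5
```

apply_moves(deltas=[[-0.17,0,0,0,0,0,0],[0,0,0,0,0,0,0],[0,0,0.3,0,0,0,0],[0,0,0.4,0,0,0,0],[0,0,0.3,0,0,0,0],[0,0,0.1,0,0,0,0],[0,0,0,0,0,0,0]])

```text
time: 30.92
tool_pos: [603.6, 118.3, 238.3]
tcp_rot: [-180.0, -0.0, -175.7]
ft_force: [0.4, -0.9, -3.8]
finger_gap: 35.1
grip_force: 60.5
```

apply_moves(deltas=[[0,0,0.05,0,0,0,0],[0,0,0,0,0,0,0]])

```text
time: 31.18
tool_pos: [603.9, 118.3, 237.5]
tcp_rot: [180.0, 0.0, -175.7]
ft_force: [-0.1, -0.5, -3.4]
finger_gap: 34.9
grip_force: 60.5
```

apply_moves(deltas=[[0,0,0.05,0,0,0,0],[0,0,0,0,0,0,0]])

```text
time: 31.42
tool_pos: [604.1, 118.3, 236.7]
tcp_rot: [180.0, 0.1, -175.7]
ft_force: [-2.2, 0.6, 3.2]
finger_gap: 34.8
grip_force: 61.3
```

apply_moves(deltas=[[0,0,0.03,0,0,0,0],[0,0,0,0,0,0,0]])

```text
time: 31.68
tool_pos: [604.2, 118.4, 236.5]
tcp_rot: [180.0, 0.1, -175.7]
ft_force: [-3.0, 0.3, 7.2]
finger_gap: 34.7
grip_force: 61.9
```

apply_moves(deltas=[[0,0,0,0,0,0,0.5],[0,0,0,0,0,0,0.6],[0,0,0,0,0,0,1],[0,0,0,0,0,0,1],[0,0,0,0,0,0,1],[0,0,-0.5,0,0,0,1],[0,0,-0.9,0,0,0,1],[0,0,-0.3,0,0,0,1]])

```text
time: 32.67
tool_pos: [604.9, 118.4, 289.2]
tcp_rot: [180.0, 0.3, -175.7]
ft_force: [0.6, -0.1, -0.1]
finger_gap: 85.9
grip_force: 0.0
```

apply_moves(deltas=[[0,0,0,0,0,0.8,1],[0,0,0,0,0,0.8,1],[0,0,0,0,0,0.8,1],[0,0,0,0,0,0.8,1],[0,0,0,0,0,0.75,1],[0,0,0,0,0,0,1]])

```text
time: 33.42
tool_pos: [603.7, 118.3, 285.8]
tcp_rot: [-180.0, -0.0, 166.2]
ft_force: [-0.1, 0.3, -1.0]
finger_gap: 85.5
grip_force: 0.0
```

```bash
python3 - <<'E'
from h import *
go(607,-388,240,166.2)
snap('side','s10.png'); chk('s10.png',{k:BX[k] for k in'CD'})
E
```

```text
t 33.42 pos [603.7 118.3 285.8] [-180.    -0.   166.2] | turn units -0.0 then shift units [ -4.13 -16.36   1.53]
C 1.0 0 0
D 1.0 0 0
```

apply_moves(deltas=[[-0.1,-0.4,0,0,0,0,1],[-0.18,-0.7,0,0,0,0,1],[-0.247,-0.98,0,0,0,0,1],[-0.247,-0.98,0,0,0,0,1],[-0.247,-0.98,0,0,0,0,1],[-0.247,-0.98,0,0,0,0,1],[-0.247,-0.98,0,0,0,0,1],[-0.247,-0.98,0,0,0,0,1]])

```text
time: 34.48
tool_pos: [604.5, -100.4, 285.9]
tcp_rot: [-180.0, 0.0, 166.1]
ft_force: [0.1, 0.5, 0.0]
finger_gap: 85.7
grip_force: 0.0
```

apply_moves(deltas=[[-0.247,-0.98,0,0,0,0,1],[-0.247,-0.98,0,0,0,0,1],[-0.247,-0.98,0,0,0,0,1],[-0.247,-0.98,0,0,0,0,1],[-0.247,-0.98,0,0,0,0,1],[-0.247,-0.98,0,0,0,0,1],[-0.247,-0.98,0.3,0,0,0,1],[-0.247,-0.98,0.4,0,0,0,1]])

```text
time: 35.48
tool_pos: [605.4, -343.0, 265.1]
tcp_rot: [-180.0, 0.0, 166.1]
ft_force: [0.4, 0.2, -0.4]
finger_gap: 85.0
grip_force: 0.0
```

apply_moves(deltas=[[-0.2,-0.8,0.4,0,0,0,1],[-0.13,-0.5,0.43,0,0,0,1],[-0.06,-0.24,0,0,0,0,1],[0,0,0,0,0,0,1],[0,0,0,0,0,0,1]])

```text
time: 36.1
tool_pos: [607.2, -387.3, 241.0]
tcp_rot: [-180.0, 0.1, 166.2]
ft_force: [-0.2, 1.1, 0.2]
finger_gap: 85.5
grip_force: 0.0
```

```bash
python3 - <<'E'
from h import *
go(607,-388,149,166.2)
snap('side','s11.png'); chk('s11.png',{k:BX[k] for k in'CD'}); chk('s11.png',{'Dtread':(335,212,370,232)})
# hung irons: dark treads in the side view
for P in ((652.6,121.7),(604,118)):
    for s in(-65,65): print(proj('side',(P[0]+.075*-s-21,P[1]+s,100)).round(1),end=' ')
crop('s11.png','s11c.png',210,110,270,190,5)
E
```

```text
t 36.1 pos [ 607.2 -387.3  241. ] [-1.800e+02  1.000e-01  1.662e+02] | turn units 0.0 then shift units [ 0.   -0.02  3.07]
C 0.999 0 0
D 0.999 0 0
Dtread 1.0 0 0
[250.2 166.2] [220.7 159.6] [245.9 172.9] [215.9 166. ]
```

apply_moves(deltas=[[0,0,0.5,0,0,0,1],[0,0,0.9,0,0,0,1],[0,0,0.9,0,0,0,1],[0,0,0.6,0,0,0,1],[0,0,0.16,0,0,0,1],[0,0,0,0,0,0,1],[0,0,0,0,0,0,0],[0,0,0,0,0,0,0]])

```text
time: 37.15
tool_pos: [607.2, -388.3, 149.5]
tcp_rot: [-180.0, 0.1, 166.2]
ft_force: [0.2, 0.0, 0.2]
finger_gap: 51.9
grip_force: 0.0
```

apply_moves(deltas=[[0,0,0,0,0,0,0],[0,0,0,0,0,0,0],[0,0,0,0,0,0,0],[0,0,0,0,0,0,0]])

```text
time: 37.65
tool_pos: [606.9, -388.7, 149.1]
tcp_rot: [-179.9, 0.1, 166.1]
ft_force: [-0.2, -4.0, 6.1]
finger_gap: 35.3
grip_force: 61.1
```

apply_moves(deltas=[[0,0,-0.2,0,0,0,0],[0,0,-0.5,0,0,0,0],[0,0,-0.6,0,0,0,0],[0,0,-0.8,0,0,0,0],[0,0,-0.9,0,0,0,0],[0,0,-0.9,0,0,0,0],[0,0,-0.9,0,0,0,0],[0,0,-0.5,0,0,0,0]])

```text
time: 38.65
tool_pos: [607.3, -388.1, 310.5]
tcp_rot: [-179.9, 0.2, 166.2]
ft_force: [0.1, -0.5, -4.8]
finger_gap: 35.0
grip_force: 60.4
```

```bash
python3 - <<'E'
from h import *
go(500,-200,310,166.2)
E
```

```text
t 38.65 pos [ 607.3 -388.1  310.5] [-179.9    0.2  166.2] | turn units -0.0 then shift units [4.97 5.24 0.02]
```

apply_moves(deltas=[[0,0,0,0,0,-0.4,0],[0,0,0,0,0,-0.7,0],[0,0,0,0,0,-0.8,0],[0,0,0,0,0,-0.8,0],[0,0,0,0,0,-0.75,0],[0,0,0,0,0,-0.5,0],[0,0,0,0,0,0,0]])

```text
time: 39.52
tool_pos: [606.2, -387.5, 305.2]
tcp_rot: [179.9, -0.1, -175.7]
ft_force: [-0.6, 0.2, -4.2]
finger_gap: 34.8
grip_force: 60.3
```

```bash
python3 - <<'E'
from h import *
go(455,107,271.5,184.3)
E
```

```text
t 39.52 pos [ 606.2 -387.5  305.2] [ 1.799e+02 -1.000e-01 -1.757e+02] | turn units 0.0 then shift units [ 3.79 16.82  1.12]
```

apply_moves(deltas=[[0.09,0.4,0,0,0,0,0],[0.16,0.7,0,0,0,0,0],[0.2,0.9,0,0,0,0,0],[0.2,0.9,0,0,0,0,0],[0.2,0.9,0,0,0,0,0],[0.2,0.9,0,0,0,0,0],[0.2,0.9,0,0,0,0,0],[0.2,0.9,0,0,0,0,0]])

```text
time: 40.52
tool_pos: [548.0, -195.0, 306.9]
tcp_rot: [180.0, -0.0, -175.7]
ft_force: [0.9, 0.0, -4.2]
finger_gap: 35.0
grip_force: 60.5
```

apply_moves(deltas=[[0.2,0.9,0,0,0,0,0],[0.2,0.9,0,0,0,0,0],[0.2,0.9,0,0,0,0,0],[0.2,0.9,0,0,0,0,0],[0.2,0.9,0,0,0,0,0],[0.2,0.9,0,0,0,0,0],[0.2,0.9,0,0,0,0,0],[0.2,0.9,0,0,0,0,0]])

```text
time: 41.52
tool_pos: [483.8, 16.5, 307.0]
tcp_rot: [180.0, 0.0, -175.7]
ft_force: [0.2, 0.7, -3.7]
finger_gap: 34.9
grip_force: 60.5
```

apply_moves(deltas=[[0.2,0.9,0.2,0,0,0,0],[0.2,0.9,0.3,0,0,0,0],[0.16,0.7,0.3,0,0,0,0],[0.1,0.4,0.2,0,0,0,0],[0.08,0.22,0.1,0,0,0,0],[0,0,0,0,0,0,0],[0,0,0,0,0,0,0]])

```text
time: 42.4
tool_pos: [456.0, 106.4, 274.5]
tcp_rot: [-180.0, 0.0, -175.8]
ft_force: [0.6, -0.5, -5.1]
finger_gap: 35.0
grip_force: 60.7
```

```bash
python3 - <<'E'
from h import *
go(556,114.4,271.5,184.3)
snap('side','s12.png')
E
```

```text
t 42.4 pos [456.  106.4 274.5] [-180.     0.  -175.8] | turn units -0.01 then shift units [-3.34  0.02  0.1 ]
```

apply_moves(deltas=[[-0.3,0,0,0,0,0,0],[-0.5,0,0,0,0,0,0],[-0.6,0,0,0,0,0,0],[-0.6,0,0,0,0,0,0],[-0.6,0,0,0,0,0,0],[-0.4,0,0,0,0,0,0],[-0.11,0,0,0,0,0,0],[0,0,0,0,0,0,0]])

```text
time: 43.45
tool_pos: [548.6, 113.7, 273.9]
tcp_rot: [-180.0, -0.0, -175.7]
ft_force: [-0.3, 0.6, -4.3]
finger_gap: 34.8
grip_force: 60.7
```

apply_moves(deltas=[[0,0,0,0,0,0,0],[0,0,0.3,0,0,0,0],[0,0,0.4,0,0,0,0],[0,0,0.3,0,0,0,0],[0,0,0.2,0,0,0,0],[0,0,0,0,0,0,0]])

```text
time: 44.2
tool_pos: [548.3, 113.8, 237.3]
tcp_rot: [-180.0, -0.1, -175.7]
ft_force: [0.4, 0.8, -3.3]
finger_gap: 34.8
grip_force: 60.6
```

apply_moves(deltas=[[0,0,0.04,0,0,0,0],[0,0,0,0,0,0,0]])

```text
time: 44.45
tool_pos: [548.9, 113.8, 237.2]
tcp_rot: [180.0, 0.0, -175.7]
ft_force: [-0.7, -0.2, -4.1]
finger_gap: 35.4
grip_force: 60.6
```

apply_moves(deltas=[[0,0,0.05,0,0,0,0],[0,0,0,0,0,0,0]])

```text
time: 44.7
tool_pos: [549.0, 113.8, 236.0]
tcp_rot: [180.0, 0.1, -175.7]
ft_force: [0.1, 0.2, -0.9]
finger_gap: 34.9
grip_force: 61.2
```

apply_moves(deltas=[[0,0,0.03,0,0,0,0],[0,0,0,0,0,0,0]])

```text
time: 44.95
tool_pos: [549.2, 113.8, 235.7]
tcp_rot: [180.0, 0.1, -175.7]
ft_force: [-1.2, 0.2, 5.4]
finger_gap: 34.9
grip_force: 61.8
```

apply_moves(deltas=[[0,0,0,0,0,0,0.5],[0,0,0,0,0,0,0.6],[0,0,0,0,0,0,1],[0,0,0,0,0,0,1],[0,0,0,0,0,0,1],[0,0,-0.5,0,0,0,1],[0,0,-0.9,0,0,0,1],[0,0,-0.3,0,0,0,1]])

```text
time: 45.95
tool_pos: [549.8, 113.9, 288.6]
tcp_rot: [180.0, 0.2, -175.7]
ft_force: [0.9, 0.0, -0.5]
finger_gap: 85.6
grip_force: 0.0
```

apply_moves(deltas=[[0,0,0,0,0,0.8,1],[0,0,0,0,0,0.9,1],[0,0,0,0,0,0.9,1],[0,0,0,0,0,0.67,1],[0,0,0,0,0,0,1]])

```text
time: 46.58
tool_pos: [548.7, 113.8, 285.5]
tcp_rot: [-180.0, -0.0, 169.3]
ft_force: [-0.3, -0.2, 0.2]
finger_gap: 85.7
grip_force: 0.0
```

```bash
python3 - <<'E'
from h import *
go(637,-263.5,240,169.3)
snap('side','s13.png'); chk('s13.png',{'C':BX['C'],'Ctread':(315,200,338,214)})
E
```

```text
t 46.58 pos [548.7 113.8 285.5] [-180.    -0.   169.3] | turn units 0.0 then shift units [ -5.23 -11.81   1.52]
C 1.0 0 0
Ctread 0.907 0 0
```

apply_moves(deltas=[[-0.18,-0.4,0,0,0,0,1],[-0.31,-0.7,0,0,0,0,1],[-0.42,-0.95,0,0,0,0,1],[-0.42,-0.95,0,0,0,0,1],[-0.42,-0.95,0,0,0,0,1],[-0.42,-0.95,0,0,0,0,1],[-0.42,-0.95,0,0,0,0,1],[-0.42,-0.95,0,0,0,0,1]])

```text
time: 47.62
tool_pos: [599.5, -105.4, 285.4]
tcp_rot: [-180.0, -0.0, 169.3]
ft_force: [0.5, 0.5, -0.8]
finger_gap: 85.2
grip_force: 0.0
```

apply_moves(deltas=[[-0.42,-0.95,0,0,0,0,1],[-0.42,-0.95,0,0,0,0,1],[-0.42,-0.95,0.3,0,0,0,1],[-0.42,-0.95,0.5,0,0,0,1],[-0.31,-0.7,0.5,0,0,0,1],[-0.18,-0.4,0.22,0,0,0,1],[-0.05,-0.11,0,0,0,0,1],[0,0,0,0,0,0,1]])

```text
time: 48.62
tool_pos: [637.3, -263.4, 240.8]
tcp_rot: [-180.0, 0.1, 169.3]
ft_force: [-0.4, -0.3, 0.8]
finger_gap: 85.3
grip_force: 0.0
```

```bash
python3 - <<'E'
from h import *
go(637,-263.5,123,169.3)
snap('side','s14.png'); chk('s14.png',{'C':BX['C'],'Ctread':(315,200,338,214),'can':(275,150,292,178)})
E
```

```text
t 48.62 pos [ 637.3 -263.4  240.8] [-1.800e+02  1.000e-01  1.693e+02] | turn units 0.0 then shift units [ 0.01 -0.01  3.93]
C 0.999 0 0
Ctread 0.907 0 0
can 0.655 -8 1
```

apply_moves(deltas=[[0,0,0.5,0,0,0,1],[0,0,0.9,0,0,0,1],[0,0,0.9,0,0,0,1],[0,0,0.9,0,0,0,1],[0,0,0.6,0,0,0,1],[0,0,0.12,0,0,0,1],[0,0,0,0,0,0,1],[0,0,0,0,0,0,0]])

```text
time: 49.68
tool_pos: [637.9, -263.9, 123.9]
tcp_rot: [-180.0, 0.1, 169.3]
ft_force: [-0.5, -0.1, -0.0]
finger_gap: 69.9
grip_force: 0.0
```

apply_moves(deltas=[[0,0,0,0,0,0,0],[0,0,0,0,0,0,0],[0,0,0,0,0,0,0],[0,0,0,0,0,0,0],[0,0,0,0,0,0,0]])

```text
time: 50.3
tool_pos: [637.4, -264.2, 123.2]
tcp_rot: [-179.9, 0.1, 169.3]
ft_force: [-0.8, -4.4, 5.8]
finger_gap: 35.0
grip_force: 61.1
```

apply_moves(deltas=[[0,0,-0.2,0,0,0,0],[0,0,-0.5,0,0,0,0],[0,0,-0.7,0,0,0,0],[0,0,-0.9,0,0,-0.5,0],[0,0,-0.9,0,0,-0.9,0],[0,0,-0.9,0,0,-0.9,0],[0,0,-0.7,0,0,-0.6,0],[0,0,-0.2,0,0,-0.37,0]])

```text
time: 51.3
tool_pos: [638.0, -263.7, 276.1]
tcp_rot: [-179.9, 0.2, -175.6]
ft_force: [-0.4, -0.3, -2.6]
finger_gap: 34.9
grip_force: 60.1
```

```bash
python3 - <<'E'
from h import *
go(410,100,275,184.3)
E
```

```text
t 51.3 pos [ 638.  -263.7  276.1] [-179.9    0.2 -175.6] | turn units 0.01 then shift units [ 6.67 12.66  0.04]
```

apply_moves(deltas=[[0.21,0.4,0,0,0,0,0],[0.37,0.7,0,0,0,0,0],[0.474,0.9,0,0,0,0,0],[0.474,0.9,0,0,0,0,0],[0.474,0.9,0,0,0,0,0],[0.474,0.9,0,0,0,0,0],[0.474,0.9,0,0,0,0,0],[0.474,0.9,0,0,0,0,0]])

```text
time: 52.3
tool_pos: [519.1, -75.7, 272.0]
tcp_rot: [180.0, -0.0, -175.7]
ft_force: [-1.1, -0.3, -2.9]
finger_gap: 34.8
grip_force: 60.3
```

apply_moves(deltas=[[0.474,0.9,0,0,0,0,0],[0.474,0.9,0,0,0,0,0],[0.474,0.9,0,0,0,0,0],[0.474,0.9,0,0,0,0,0],[0.474,0.9,0,0,0,0,0],[0.474,0.9,0,0,0,0,0],[0.4,0.76,0,0,0,0,0],[-0.02,0.8,0,0,0,0,0]])

```text
time: 53.3
tool_pos: [407.1, 125.1, 272.3]
tcp_rot: [180.0, 0.0, -175.7]
ft_force: [0.7, 0.7, -3.3]
finger_gap: 35.0
grip_force: 60.3
```

apply_moves(deltas=[[-0.02,0.9,0,0,0,0,0],[-0.03,0.9,0,0,0,0,0],[-0.03,0.9,0,0,0,0,0],[-0.03,0.9,0,0,0,0,0],[-0.03,0.9,0,0,0,0,0],[-0.03,0.9,0,0,0,0,0],[-0.02,0.7,0,0,0,0,0],[0,0.34,0,0,0,0,0]])

```text
time: 54.3
tool_pos: [399.0, 318.2, 272.1]
tcp_rot: [-180.0, -0.0, -175.7]
ft_force: [-0.9, -0.6, -4.3]
finger_gap: 35.2
grip_force: 60.5
```

apply_moves(deltas=[[0,0,0.3,0,0,0,0],[0,0,0.6,0,0,0,0],[0,0,0.6,0,0,0,0],[0,0,0.35,0,0,0,0],[0,0,0,0,0,0,0],[0,0,0,0,0,0,0]])

```text
time: 55.05
tool_pos: [399.6, 317.5, 217.3]
tcp_rot: [180.0, 0.0, -175.7]
ft_force: [-0.4, 0.2, -3.4]
finger_gap: 34.7
grip_force: 60.5
```

```bash
python3 - <<'E'
from h import *
go(553,328.1,219,184.3)
# peg of short stand: pixel rays on known heights as a check
print(onz('top',(134.0,206.6),172),onz('top',(131.1,153.4),156))
E
```

```text
t 55.05 pos [399.6 317.5 217.3] [ 180.     0.  -175.7] | turn units -0.01 then shift units [-5.12 -0.03 -0.06]
[468.11240385 321.07211754 172.        ] [640.37330546 336.50695501 156.        ]
```

apply_moves(deltas=[[-0.4,0,0,0,0,0,0],[-0.7,0,0,0,0,0,0],[-0.7,0,0,0,0,0,0],[-0.7,0,0,0,0,0,0],[-0.7,0,0,0,0,0,0],[-0.7,0,0,0,0,0,0],[-0.7,0,0,0,0,0,0],[-0.5,0,0,0,0,0,0]])

```text
time: 56.05
tool_pos: [553.8, 328.8, 217.1]
tcp_rot: [180.0, 0.1, -175.8]
ft_force: [-0.0, -1.1, -3.4]
finger_gap: 34.7
grip_force: 60.5
```

apply_moves(deltas=[[0,0,0,0,0,0,0],[0,0,0.2,0,0,0,0],[0,0,0.4,0,0,0,0],[0,0,0.25,0,0,0,0],[0,0,0.1,0,0,0,0],[0,0,0,0,0,0,0]])

```text
time: 56.8
tool_pos: [551.6, 328.8, 188.0]
tcp_rot: [-180.0, -0.0, -175.7]
ft_force: [0.0, 0.6, -3.4]
finger_gap: 34.7
grip_force: 60.5
```

apply_moves(deltas=[[0,0,0.04,0,0,0,0],[0,0,0,0,0,0,0]])

```text
time: 57.05
tool_pos: [552.0, 328.9, 187.4]
tcp_rot: [180.0, 0.0, -175.7]
ft_force: [-0.3, 0.3, -2.8]
finger_gap: 34.7
grip_force: 60.5
```

apply_moves(deltas=[[0,0,0.05,0,0,0,0],[0,0,0,0,0,0,0]])

```text
time: 57.3
tool_pos: [552.1, 328.9, 186.0]
tcp_rot: [180.0, 0.0, -175.7]
ft_force: [0.7, 1.3, -1.7]
finger_gap: 35.0
grip_force: 60.9
```

apply_moves(deltas=[[0,0,0.04,0,0,0,0],[0,0,0,0,0,0,0]])

```text
time: 57.55
tool_pos: [552.3, 329.0, 185.7]
tcp_rot: [180.0, 0.1, -175.7]
ft_force: [-2.4, -0.9, 5.2]
finger_gap: 34.9
grip_force: 61.7
```

apply_moves(deltas=[[0,0,0,0,0,0,0.5],[0,0,0,0,0,0,0.6],[0,0,0,0,0,0,1],[0,0,0,0,0,0,1],[0,0,0,0,0,0,1],[0,0,-0.5,0,0,0,1],[0,0,-0.9,0,0,0,1],[0,0,-0.9,0,0,0,1]])

```text
time: 58.55
tool_pos: [552.0, 328.9, 255.3]
tcp_rot: [180.0, 0.0, -175.7]
ft_force: [-0.4, -0.4, 0.6]
finger_gap: 85.3
grip_force: 0.0
```

apply_moves(deltas=[[0,0,-0.9,0,0,0,1],[0,0.5,-0.5,0,0,0,1],[0.3,0.9,0,0,0,0,1],[0.6,0.9,0,0,0,0,1],[0.9,0.9,0,0,0,0,1],[0.9,0.9,0,0,0,0,1],[0.9,0.9,0,0,0,0,1],[0.9,0.9,0,0,0,0,1]])

```text
time: 59.55
tool_pos: [403.2, 496.1, 296.9]
tcp_rot: [179.9, 0.1, -175.7]
ft_force: [0.9, 0.7, 0.1]
finger_gap: 85.2
grip_force: 0.0
```

apply_moves(deltas=[[0.9,0.7,0,0,0,0,1],[0.9,0.5,0,0,0,0,1],[0.9,0.3,0,0,0,0,1],[0.9,0,0,0,0,0,1],[0.9,0,0,0,0,0,1],[0.9,0,0,0,0,0,1],[0.6,0,0,0,0,0,1],[0,0,0,0,0,0,1]])

```text
time: 60.55
tool_pos: [220.5, 527.0, 296.3]
tcp_rot: [179.9, 0.0, -175.6]
ft_force: [-0.1, 0.7, -0.6]
finger_gap: 85.5
grip_force: 0.0
```

```bash
python3 - <<'E'
from h import *
print(sense()['tool_pos'])
snap('side','s20.png');snap('top','t20.png')
crop('s20.png','s20c.png',160,95,310,245,4);crop('t20.png','t20c.png',110,110,300,240,3)
a=cv2.imread('pics/s20c.png')[:, :400];b=cv2.imread('pics/t20c.png')[:, :]
crop('s20.png','s20c.png',165,110,295,215,4);crop('t20.png','t20c.png',115,115,295,220,4)
a=cv2.imread('pics/s20c.png');b=cv2.imread('pics/t20c.png');b=b[:a.shape[0]]
w=max(a.shape[1],b.shape[1]);
im=np.vstack([np.pad(x,((0,0),(0,w-x.shape[1]),(0,0))) for x in(a,b)]);k=min(1,600/im.shape[0]);cv2.imwrite('pics/final.png',cv2.resize(im,None,fx=k,fy=k,interpolation=cv2.INTER_AREA));print(im.shape)
E
```

```text
[220.47458242 526.98097727 296.33852621]
(840, 720, 3)
```

View pics/final.png

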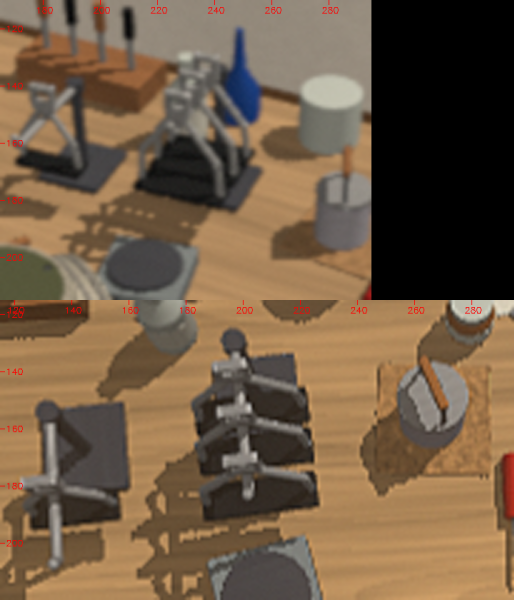

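All three large irons hang separately on the tall peg behind its lip (top view 198,140 / 198,155 / 200,170). The small one hangs on the short peg (133,180), and the can is on the mat (266,152). I'll check that the can and the untouched things haven't shifted, then hand in.

```bash
python3 - <<'E'
from h import *
a=cv2.imread('pics/s8.png',0);b=cv2.imread('pics/s20.png',0)
r=cv2.matchTemplate(b[150:210,265:305],a[160:200,275:295],cv2.TM_CCOEFF_NORMED);print(cv2.minMaxLoc(r)[1::2],'expect (10,10)')
a=cv2.imread('pics/top0.png',0);b=cv2.imread('pics/t20.png',0)
for n,(u0,v0,u1,v1) in {'awl':(288,168,302,215),'jar':(270,105,290,132),'bottle':(162,105,185,132),'spool':(104,252,126,272),'wrench':(292,110,342,134),'mallet':(390,178,432,262),'orange':(350,200,390,220),'purple':(156,248,190,278)}.items():
    r=cv2.matchTemplate(b[v0-8:v1+8,u0-8:u1+8],a[v0:v1,u0:u1],cv2.TM_CCOEFF_NORMED);_,m,_,l=cv2.minMaxLoc(r);print(n,round(m,3),l[0]-8,l[1]-8)
def lid(f):
    im=cv2.imread(f)
P=[proj('top',(654.4+42*np.cos(t),-88.2+42*np.sin(t),4)) for t in(0,1.57,3.14,4.71)];print(np.round(P,1).tolist())
E
```

```text
(0.6753692030906677, (10, 10)) expect (10,10)
awl 0.671 0 0
jar 1.0 0 0
bottle 1.0 0 0
spool 0.999 0 0
wrench 1.0 0 0
mallet 0.999 0 0
orange 0.999 0 0
purple 0.931 0 0
[[265.6, 145.1], [254.3, 157.1], [267.0, 168.0], [278.3, 155.9]]
```

```bash
python3 -c "
from bench import hand_in
print(hand_in())"
```

```text
the job is handed in; nothing more can be done
None
```

The job is handed in: the glue can stands on the cork mat, three large irons hang on the tall peg and the one small iron on the short peg, with the other things still in place in the final pictures.

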